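Lock the alignment turnplate with its ball-lock pin

ROBOT

A 6-joint arm with a two-finger parallel gripper is mounted at the origin on the work surface. World frame = base frame: x ahead of the robot, y to its left, z up, the work surface at z = 0. Lengths are in m, angles in rad, forces in N, time in s.
With the tool pointing down it reaches from about 0.35 to 0.875 m from the base axis. Payload 15.5 kg.
Tool frame: the origin (TCP) lies at the very end of the fingers, on their centre line; the grasp point (between the pads) lies 19 mm behind it (hold_point_z is the distance from the TCP to the grasp point, in m); z points along the fingers, y is the line along which they close (so a half turn about z gives the same grasp; the last joint's range is limited). The gripper opens to 85 mm and grips with 20 to 120 N. Pads are 22 mm wide; open, the fingers measure 114 mm over their backs; the gripper's body (76 mm by 85 mm) begins 54 mm behind the grasp point. The pads swing forward as they close: fully open they stand 13 mm farther back than shut.
Start: joints at [-1.359, 0.494, 1.345, -0, 1.302, -0.096], TCP at [0.189, -0.596, 0.231] pointing down, gripper open.
Joint ranges: [-2.91, 2.91], [-0.82, 2.16], [0.22, 2.67], [-1.22, 4.37], [0.12, 2.79], [-3.08, 3.08]. Speed limits (rad/s): [1.89, 1.89, 2.57, 3.01, 3.01, 3.01].

INTERFACE

Orientations are given as [roll, pitch, yaw] about the fixed x, y, z axes, in that order (R = Rz(yaw) Ry(pitch) Rx(roll)).
In Python, from workcell import observe, read_camera, hand_in, regions_of, hold_point_z gives the robot as it stands.
- The arm moves only by the tool play_rows, never from a script. Its argument "commands" is a list of rows, each an object with "delta_pos": the shift along the tool's x, y, z in mm, a list of three; "twist": the turn about the tool's z in rad. In form: [{"delta_pos": [tx, ty, tz], "twist": twist}, ...]. A call has 1 to 5 rows; each row shifts and turns the commanded pose from where the row before left it, along the tool's axes as they then stand; what a row does not reach is not made up. A row lasts 1/8 s, in which the tool goes at most 62.5 mm and 10.7 degrees, less where a joint would pass 70% of its speed; a pose out of reach is approached as far as the arm can. A call with a gripper value outside its range is refused whole. "gripper" is the opening, from 0 (shut) to 1 (fully open), set as the call begins (left out, the last holds). The fingers move at their own pace and stop on an object; "grip_force" is the grip in N (left out, the last holds). Time passes only in rows, so rows that do not move let the fingers close. It gives the time, the measured TCP pose, the force, the opening and the grip force at its end, in the units of the state.
- observe(): the state, without advancing time (a new reading comes with each control period).
- read_camera(name): name is "scene" or "top" or "wrist"; returns a dict with "color" (384x512x3 uint8, red, green, blue), "camera_matrix" (3x3 intrinsics, pixels), "extrinsics" (4x4, takes a point from camera to world coordinates); the wrist camera has in their place "hand_eye" (4x4, takes a point from camera to tool coordinates, whose origin is the TCP and whose axes are the flange's). Camera axes: x right, y down, z forward; pixel columns grow to the right and rows downward; lengths in m; the calibration is good to about 2 mm. A picture is of the moment at which its call begins: read the wrist's pose just before it. There is no depth.
- hand_in(): hands the job in; it is judged then, once.
Trained networks look in the newest picture that a camera, given by its name, has taken for a name from the list of things; names that differ only in an ending like _2 or _b are one class to them, and where a whole thing is asked for, a point or a joint stands for the part that bears it (a point fixed in the world has none). Each returns a list of dicts, best first, with "confidence" (0 to 1); they miss things now and then, are a little off and sometimes report something else, mostly with a low value. They report only what shows in the picture. A call takes as long as a camera call. They do not tell look-alikes from the thing itself.
- regions_of(camera, thing): "region" (384x512 bool, what is visible of it) and "box" ([left, top, width, height] in pixels, round what is visible of it).
The state is a dict: "time_s": time; "joint_pos": joint angles; "qd": joint speeds; "effort": joint torques, N m; "position": TCP position; "tcp_rot": TCP orientation; "contact_force": force on the tool from outside, world axes, zero at the start; "wrist_torque": the same for the moment, N m; "width": finger opening in m; "grasp_force": force on a finger pad.
Only numpy, scipy, OpenCV 4.12 (cv2) and the standard library are available. Lean on these libraries where they do the work, as an engineer would, in place of code of your own. Each camera call takes 0.05 s, during which the arm holds its last target. There are 200 camera calls.

TASK

Lock the wheel-alignment turnplate so that it can be carried: take the T-handled ball-lock pin out of its parking block, put it in the hole of the turning plate and swing the plate round with it until the pin finds the hidden lock hole in the base below. Then push the pin fully home with its thumb button held in, let go so that the button springs out and the pin locks, and leave it standing there; do not force it, and leave the other things on the bench alone.

Things in the scene. Friction and masses are not known exactly. Their poses are not given: they have to be found in the camera images.
- pin: ball-lock pin, steel with a black T-handle, 0.2 to 0.3 kg, upright in any one of the parking block's three sockets. Origin: on its axis at the underside of the collar (32 mm across, 5 mm thick); z up along the axis, x along the T-bar. Shank 16 mm thick, 36.5 mm long below the origin; four locking balls, centred 19.5 mm down, stick out 2.3 mm each along +x, -x, +y and -y
- pin_tip (a point): centre of the pin's flat nose (12 mm across, with a 2.5 mm chamfer out to the 16 mm shank), 36.5 mm below the pin's origin. Standing on the hidden bar before it has found the lock hole: tip 7 mm below the plate's top. Found: it drops 7 mm more, until the balls rest on the plate round the hole. Fully home: 36.5 mm below the plate's top
- pin_tbar (a point): middle of the pin's T-bar, 28.5 mm above the pin's origin: bar 62 mm long, 18 mm wide, 15 mm high, to be gripped across its 18 mm; below it is a neck 16 mm across, above it a cap 18 mm across up to 40 mm over the origin, then the thumb button
- pin_button (a joint): thumb button of the pin, m: 0 is out (balls locked out; they then pass no hole of the turnplate, however hard the pin is pushed), 0.006 is fully in; from about 0.004 the balls are drawn in. Spring 3.5 N at first, 8 N fully in; with the balls resting on the plate up to 12 N. A finger pressing down on the button alone draws the balls in and pushes the pin home
- pin_button_top (a point): centre of the thumb button's top face (14 mm across), 50 mm above the pin's origin when out, 44 mm when fully in
- turnplate: alignment turnplate, fixed: grey base 380 x 380 x 43 mm with a carry handle on both y sides, on it a square steel plate 340 x 340 x 5 mm, top 50 mm above the bench. Origin: on the turning axis at bench height; axes along the base's sides. The plate turns by hand (0.25 N m friction), up to 0.5 rad from square; it starts turned counter-clockwise seen from above: swing the hole towards base +y
- plate_hole (a point): mouth of the hole in the turning plate, 17 mm in diameter, centre at the plate's top face (50 mm above the bench), 135 mm from the turning axis; it moves round with the plate. The plate is 5 mm thick, then a gap of 2 mm, then the bar with the lock hole
- bar_middle (a point): middle of the lock bar's setting range, at its top face (7 mm below the plate's top), hidden under the plate: 135 mm from the turning axis on the base's -x side. The lock hole itself (17 mm, through the 8 mm bar, space below) lies up to 12 mm to either side of this point along the base's y axis, since the bar is bolted in slots: it must be found by feel
- block: grey plastic parking block 75 x 235 x 55 mm, fixed, with three open sockets 27 mm wide in a row along its y axis, 75 mm apart, the middle one in its centre; origin under its centre. The sockets are wider than the balls: the pin lifts straight out, and its collar rests on the block's top
- plain_pin: bystander: plain round-headed steel pin in another socket, head 34 mm across and 15 mm high, no button; origin on the axis at the underside of its head
- drift: bystander: dark steel drift in another socket, 18 mm thick, standing 52 mm above the block; origin on the axis at the underside of its collar
- impact_socket: bystander: dark impact socket standing on the bench, 29 mm across, 80 mm high; origin under its centre
Things that resemble listed ones, but are neither listed nor needed, are in the scene too. Leave any blue or red look-alike of the pin alone.

How it is judged:
On the way:
1. the pin's nose is through the plate and into the lock hole below with the thumb button held in (value of joint pin_button above 0.0025 m and z of pin_tip in the frame of turnplate below 0.034 m and horizontal distance between pin_tip and plate_hole below 0.004 m), for 0.1 s.
At the end, for the whole second after the job is handed in: The pin stands upright (within 0.08 rad) in the plate's hole (axis within 4 mm of the hole's centre), its collar on the plate (within 3 mm), its nose through the lock hole below, its thumb button sprung out again (less than 1.5 mm in, so the balls have locked it), released and at rest (z of pin in the frame of turnplate below 0.053 m and horizontal distance between pin and plate_hole below 0.004 m and angle between pin's own z axis and vertical below 0.08 rad and value of joint pin_button below 0.0015 m and linear speed of pin below 0.02 m/s); the robot touches nothing.
It fails at once if the pin is forced: it bears on the turnplate with more than 60 N (contact force between pin and turnplate above 60 N).
It fails at once if the plain pin is pulled from its socket or moved (distance of plain_pin from where it was at the start of the episode above 0.015 m).
It fails at once if the drift is pulled from its socket or moved (distance of drift from where it was at the start of the episode above 0.015 m).
It fails at once if the impact socket is pushed about or knocked over (distance of impact_socket from where it was at the start of the episode above 0.03 m).
It also fails if it takes over 67 s, if anything falls off the work surface, if the arm or the gripper's body presses on something with over 40 N, if the wrist force passes 120 N, or if a joint passes its speed limit or range.

## Working session

There is one attempt and no reset: what is moved stays moved. The work goes in short steps, Python scripts to look and compute and a tool call to move; the robot and the scene stay as the last step left them, time stands still between calls to the robot, and variables do not carry over. Pictures are saved under pics/ and viewed, at most 10 in all, crops included, and the job is handed in when it is done.

Besides the shell and the picture viewer there is one more tool, called after "Request:" by a JSON object that holds its "method" and its "body", one argument or row to a line. play_rows: Moves the arm, as the interface text tells. Its arguments: {"type":"object","properties":{"commands":{"type":"array","items":{"type":"object","properties":{"delta_pos":{"type":"array","items":{"type":"number"}},"twist":{"type":"number"}}}},"gripper":{"type":"number"},"grip_force":{"type":"number"}},"required":["commands"]}

```bash
mkdir -p pics; cat > h.py <<'E'
import numpy as np, cv2
from workcell import *
def save(cam,fn):
    d=read_camera(cam); cv2.imwrite(fn,d['color'][...,::-1]); return d
def ray(d,px,z,E=None):
    E=d['extrinsics'] if E is None else E
    r=E[:3,:3]@np.linalg.inv(d['camera_matrix'])@np.array([px[0],px[1],1.]); o=E[:3,3]
    return o+r*(z-o[2])/r[2]
E
python3 - <<'E'
from h import *
np.set_printoptions(precision=4,suppress=True)
for c in ['top','scene']:
    d=save(c,f'pics/{c}1.png'); print(c,d['camera_matrix'].tolist(),d['extrinsics'])
    for t in ['pin','turnplate','block','plain_pin','drift','impact_socket']:
        for r in regions_of(c,t): 
            ys,xs=np.nonzero(r['region']); print(t,round(r['confidence'],2),r['box'],xs.mean().round(1),ys.mean().round(1))
print(observe(), hold_point_z)
a=cv2.imread('pics/top1.png');b=cv2.imread('pics/scene1.png')
E
```

```text
top [[362.9925740739413, 0.0, 253.23400777391876], [0.0, 362.9925740739413, 189.3887478952058], [0.0, 0.0, 1.0]] [[ 0.0289 -0.9991  0.0297  0.4371]
 [-0.9995 -0.0291 -0.0077  0.0012]
 [ 0.0086 -0.0295 -0.9995  1.1461]
 [ 0.      0.      0.      1.    ]]
pin 0.65 [146.4, 189.1, 21.4, 12.6] 156.4 196.1
pin 0.65 [99.1, 231.0, 18.0, 15.5] 109.4 237.9
pin 0.57 [139.4, 138.7, 22.2, 16.1] 151.5 146.8
pin 0.52 [149.9, 231.0, 17.2, 9.7] 157.6 234.5
turnplate 0.62 [223.0, 68.8, 150.8, 146.2] 299.2 140.5
block 0.56 [89.9, 168.7, 88.4, 44.3] 134.7 190.4
plain_pin 0.61 [132.3, 183.8, 10.5, 11.8] 132.9 190.2
drift 0.59 [103.9, 177.3, 12.0, 12.0] 108.1 183.1
impact_socket 0.66 [391.0, 206.3, 23.1, 5.6] 403.8 210.1
impact_socket 0.39 [101.9, 178.8, 10.9, 8.6] 108.1 183.2
scene [[380.4573503152584, 0.0, 258.23468147979554], [0.0, 380.4573503152584, 198.36765934200938], [0.0, 0.0, 1.0]] [[-0.7709  0.423  -0.4761  1.0104]
 [ 0.6367  0.4921 -0.5937  0.6573]
 [-0.0168 -0.7609 -0.6487  0.7973]
 [ 0.      0.      0.      1.    ]]
pin 0.85 [293.4, 280.0, 26.1, 29.2] 305.4 290.5
pin 0.78 [338.4, 234.4, 10.4,
[... 276 characters left out ...]
k 0.76 [319.1, 245.4, 86.2, 86.0] 360.2 286.5
plain_pin 0.49 [350.2, 266.0, 18.1, 11.2] 358.9 271.8
drift 0.75 [370.0, 277.5, 18.5, 23.5] 380.6 291.6
impact_socket 0.68 [190.2, 130.7, 6.4, 17.4] 192.3 139.3
{'time_s': 0.7, 'joint_pos': array([-1.3585,  0.4936,  1.3456, -0.0001,  1.3025, -0.0955]), 'qd': array([ 0.0013,  0.001 , -0.0014,  0.0009, -0.0007,  0.0002]), 'effort': array([  0.0012, -88.1847, -38.4213,  -0.0003,   0.0009,  -0.0001]), 'position': array([ 0.1893, -0.5956,  0.2313]), 'tcp_rot': array([-3.1416,  0.0001,  0.3078]), 'contact_force': array([0.2717, 0.4926, 0.9334]), 'wrist_torque': array([ 0.0357, -0.0358, -0.0046]), 'grasp_force': 0.0, 'width': 0.08546562483547462} 0.0187
```

View pics/top1.png

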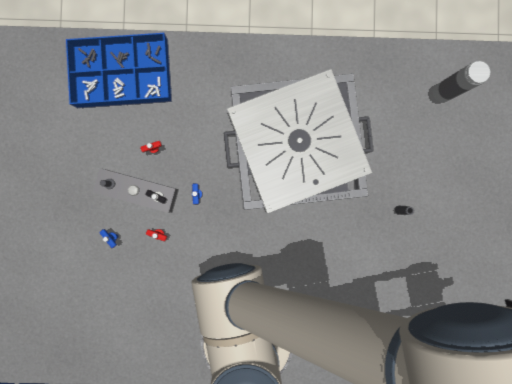

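View pics/scene1.png

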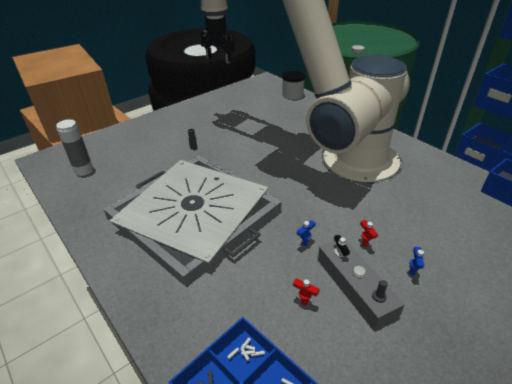

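```bash
python3 - <<'E'
from h import *
np.set_printoptions(precision=4,suppress=True)
d=read_camera('top'); im=d['color']; g=im.max(2)
for r in regions_of('top','pin'):
    ys,xs=np.nonzero(r['region']); 
    if abs(xs.mean()-156)<5 and abs(ys.mean()-196)<5:
        p=np.c_[xs,ys].astype(float); w,v=np.linalg.eigh(np.cov(p.T)); m=p.mean(0); print('pin',ray(d,m,.085),'bar dir',ray(d,m+v[:,1]*10,.085)-ray(d,m,.085),w)
        c=im[185:208,140:172]; s=(c.min(2)>170); yy,xx=np.nonzero(s); print('white',xx.mean()+140,yy.mean()+185,len(xx)); print('button',ray(d,(xx.mean()+140,yy.mean()+185),.1))
# hole
c=g[172:194,306:328]; yy,xx=np.nonzero(c<110); print('hole',xx.mean()+306,yy.mean()+172,len(xx),ray(d,(xx.mean()+306,yy.mean()+172),.05))
c=g[125:156,284:315]; m=(c<80).astype(np.uint8); n,l,st,ce=cv2.connectedComponentsWithStats(m); i=st[1:,4].argmax()+1; print('disc',st[i],ce[i]+[284,125],ray(d,ce[i]+[284,125],.05))
for n,t in (('turnplate',.05),('block',.055)):
    r=regions_of('top',n)[0]['region'].astype(np.uint8); print(n,cv2.minAreaRect(cv2.findNonZero(r)))
    b=cv2.boxPoints(cv2.minAreaRect(cv2.findNonZero(r))); print([ray(d,q,t)[:2] for q in b])
for q in [(107,183),(133,190)]: print(ray(d,q,.07))
x=cv2.resize(im[60:220,215:385],None,fx=4.5,fy=3.75*1.2*.8333,interpolation=cv2.INTER_CUBIC)
x=cv2.resize(im[65:215,215:380],None,fx=4,fy=4,interpolation=cv2.INTER_CUBIC); cv2.imwrite('pics/plate.png',x[...,::-1])
E
```

```text
pin [0.4416 0.2761 0.085 ] bar dir [0.0107 0.0272 0.    ] [ 5.3611 32.0556]
white 155.96969696969697 194.93939393939394 33
button [0.4441 0.2722 0.1   ]
hole 320.0 186.36363636363637 11 [ 0.4848 -0.209   0.05  ]Traceback (most recent call last):
  File "<stdin>", line 11, in <module>
ValueError: attempt to get argmax of an empty sequence
```

```bash
python3 - <<'E'
from h import *
np.set_printoptions(precision=4,suppress=True)
d=read_camera('top'); im=d['color']; g=im.max(2)
print(g[176:189,310:323]); print(g[140,280:320])
r=regions_of('top','turnplate')[0]['region'].astype(np.uint8)
print(cv2.minAreaRect(cv2.findNonZero(r)))
x=cv2.resize(im[65:215,215:380],None,fx=4,fy=4,interpolation=cv2.INTER_CUBIC); cv2.imwrite('pics/plate.png',x[...,::-1])
E
```

```text
[[214 214 213 212 211 212 212 213 214 214 215 215 214]
 [213 213 212 213 213 213 214 214 215 215 214 214 214]
 [213 214 213 212 208 205 206 210 214 214 215 215 215]
 [213 215 213 200 170 145 150 182 208 215 216 216 216]
 [215 215 201 156 120 111 112 132 179 214 216 216 215]
 [215 213 195 136 110 107 106 112 156 212 216 215 215]
 [216 215 196 134 109 107 106 111 153 210 215 215 215]
 [217 216 205 162 120 109 112 132 177 213 215 215 214]
 [217 217 215 199 157 137 145 176 210 215 214 213 213]
 [216 216 216 215 210 204 210 211 213 213 213 212 213]
 [216 217 217 216 215 214 214 213 213 214 214 215 215]
 [217 217 215 215 213 214 213 214 214 215 215 215 215]
 [215 214 214 214 214 215 215 216 215 215 215 215 215]]
[212 210 212 214 214 214 211 188 118 104 104 105 104 103 103 104 121 173
 217 219 217 205 155 110 103 104 105 105 104 108 133 184 205 205 205 206
 205 202 202 203]
((297.9625244140625, 140.6673583984375), (129.9655303955078, 147.54478454589844), 80.83765411376953)
```

View pics/plate.png

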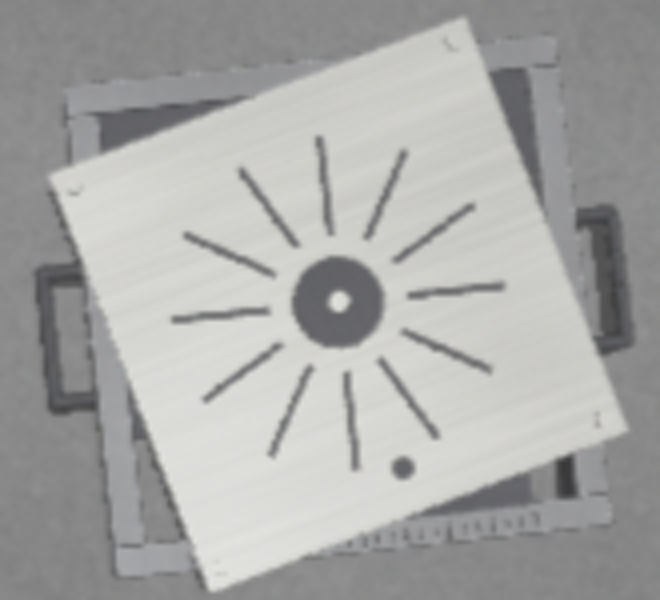

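```bash
cat >> h.py <<'E'
def plan(p,yaw,n,start=None):
    """rows (tool axes, mm/rad) from the present (or start) pose to p,yaw; all twist first-split evenly"""
    o=observe(); p0,y0=(o['position'],o['tcp_rot'][2]) if start is None else start
    dp=(np.array(p)-p0)*1000/n; dy=(yaw-y0+np.pi)%(2*np.pi)-np.pi; dy/=n
    for i in range(n):
        y=y0+dy*i; c,s=np.cos(y),np.sin(y)
        print([round(float(v),1) for v in (c*dp[0]+s*dp[1], s*dp[0]-c*dp[1], -dp[2])],round(float(-dy),4))
    return np.array(p),yaw
E
python3 - <<'E'
from h import *
np.set_printoptions(precision=4,suppress=True)
d=read_camera('top'); T=lambda x,y,z: ray(d,(x/4+215-.375,y/4+65-.375),z)[:2]
g=d['color'].max(2)[174:190,308:324]; w=np.clip(210-g.astype(float),0,None); yy,xx=np.mgrid[174:190,308:324]
h=ray(d,((w*xx).sum()/w.sum(),(w*yy).sum()/w.sum()),.05)[:2]
pc=[T(*q,.05) for q in [(465,17),(50,177),(213,592),(627,432)]]
bc=[T(*q,.043) for q in [(66,90),(556,38),(610,520),(117,577)]]
c=np.mean(pc,0); cb=np.mean(bc,0); print('plate c',c,'base c',cb,'disc',T(338,301,.05),'hole',h, 'r',np.linalg.norm(h-c))
by=np.arctan2(*(bc[1]-bc[2])[::-1]); by2=np.arctan2(*(bc[0]-bc[3])[::-1]); by3=np.arctan2(*(bc[0]-bc[1])[::-1])-np.pi/2
py=np.arctan2(*(pc[0]-pc[3])[::-1]);print('base yaw',by,by2,by3,'hole ang',np.arctan2(*(h-c)[::-1])+np.pi,py)
s=plan((.44,-.15,.26),.5,8); s=plan((.442,.274,.23),1.20,8,s)
E
```

```text
plate c [ 0.6223 -0.1431] base c [ 0.6222 -0.1429] disc [ 0.6241 -0.1422] hole [ 0.4998 -0.1951] r 0.13309123445873786
base yaw 0.1316045855576793 0.13409402207505827 0.1382843130908964 hole ang 0.40184082925832465 0.39313144151337415
[46.7, -43.6, -3.6] -0.024
[47.8, -42.5, -3.6] -0.024
[48.8, -41.3, -3.6] -0.024
[49.7, -40.1, -3.6] -0.024
[50.7, -38.9, -3.6] -0.024
[51.6, -37.7, -3.6] -0.024
[52.5, -36.4, -3.6] -0.024
[53.4, -35.2, -3.6] -0.024
[25.6, -46.4, 3.8] -0.0875
[29.6, -44.0, 3.8] -0.0875
[33.3, -41.2, 3.8] -0.0875
[36.8, -38.2, 3.8] -0.0875
[40.0, -34.8, 3.8] -0.0875
[42.9, -31.2, 3.8] -0.0875
[45.4, -27.3, 3.8] -0.0875
[47.6, -23.2, 3.8] -0.0875
```

Request:
{"method": "play_rows", "body": {
  "commands": [
    {"delta_pos": [47, -43, -4], "twist": -0.024},
    {"delta_pos": [48, -42, -4], "twist": -0.024},
    {"delta_pos": [49, -41, -4], "twist": -0.024},
    {"delta_pos": [50, -40, -4], "twist": -0.024}
  ],
  "gripper": 1
}}

```text
time_s: 1.45
position: [0.3138, -0.3773, 0.2472]
tcp_rot: [3.141, -0.0, 0.404]
contact_force: [1.1, -0.8, -0.1]
width: 0.0856
grasp_force: 0.0
```

Request:
{"method": "play_rows", "body": {
  "commands": [
    {"delta_pos": [51, -39, -3], "twist": -0.024},
    {"delta_pos": [52, -38, -3], "twist": -0.024},
    {"delta_pos": [52, -36, -3], "twist": -0.024},
    {"delta_pos": [53, -35, -3], "twist": -0.024}
  ]
}}

```text
time_s: 1.95
position: [0.4365, -0.1596, 0.259]
tcp_rot: [3.141, -0.0, 0.5]
contact_force: [1.2, -0.9, -1.0]
width: 0.0852
grasp_force: 0.0
```

Request:
{"method": "play_rows", "body": {
  "commands": [
    {"delta_pos": [26, -46, 4], "twist": -0.0875},
    {"delta_pos": [30, -44, 4], "twist": -0.0875},
    {"delta_pos": [33, -41, 4], "twist": -0.0875},
    {"delta_pos": [37, -38, 4], "twist": -0.0875}
  ]
}}

```text
time_s: 2.45
position: [0.4376, 0.0521, 0.2428]
tcp_rot: [3.141, -0.001, 0.853]
contact_force: [0.5, 0.6, 0.2]
width: 0.0852
grasp_force: 0.0
```

Request:
{"method": "play_rows", "body": {
  "commands": [
    {"delta_pos": [40, -35, 4], "twist": -0.0875},
    {"delta_pos": [43, -31, 4], "twist": -0.0875},
    {"delta_pos": [45, -27, 4], "twist": -0.0875},
    {"delta_pos": [48, -23, 4], "twist": -0.0875},
    {"delta_pos": [0, 0, 0], "twist": 0}
  ]
}}

```text
time_s: 3.08
position: [0.4389, 0.2653, 0.2263]
tcp_rot: [-3.141, -0.001, 1.205]
contact_force: [-0.5, -0.7, -0.2]
width: 0.0853
grasp_force: 0.0
```

```bash
python3 - <<'E'
from h import *
np.set_printoptions(precision=4,suppress=True)
o=observe(); d=save('wrist','pics/w1.png'); print(o['position'],o['tcp_rot'],o['contact_force'],d['hand_eye'],d['camera_matrix'])
for r in regions_of('wrist','pin'):
    ys,xs=np.nonzero(r['region']); print(r['confidence'],r['box'],xs.mean(),ys.mean())
E
```

```text
[0.4389 0.2653 0.2263] [-3.1415 -0.0006  1.2047] [-0.4976 -0.7107 -0.211 ] [[-0.0003 -0.9636 -0.2673  0.0681]
 [ 1.     -0.0004  0.0005 -0.0023]
 [-0.0006 -0.2673  0.9636 -0.144 ]
 [ 0.      0.      0.      1.    ]] [[344.3469   0.     260.3405]
 [  0.     344.3469 193.7739]
 [  0.       0.       1.    ]]
0.94 [238.5, 127.5, 40.3, 70.5] 258.8245810055866 162.5167597765363
0.93 [378.3, 33.9, 67.5, 71.9] 411.2805898764448 70.62096452770028
0.92 [127.0, 172.2, 44.0, 61.1] 147.2090425531915 202.5409574468085
0.71 [280.6, 235.7, 62.6, 44.7] 310.26644915715065 258.9374660141381
0.66 [27.2, 15.6, 66.7, 82.9] 58.403236459709376 58.14729194187583
0.51 [317.1, 249.8, 190.9, 132.8] 440.911268158618 301.72516686297604
```

View pics/w1.png

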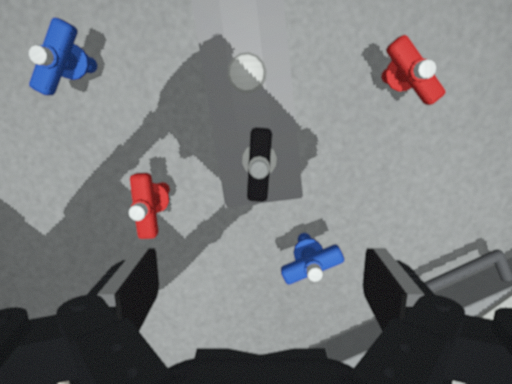

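```bash
cat >> h.py <<'E'
from scipy.spatial.transform import Rotation as R
def wE(d,o):
    T=np.eye(4); T[:3,:3]=R.from_euler('xyz',o['tcp_rot']).as_matrix(); T[:3,3]=o['position']; return T@d['hand_eye']
E
python3 - <<'E'
from h import *
np.set_printoptions(precision=4,suppress=True)
o=observe(); d=read_camera('wrist'); E=wE(d,o)
im=d['color']; c=im[120:210,235:285].max(2)<60; p=np.argwhere(c)[:,::-1]+[235,120]
n,l,st,ce=cv2.connectedComponentsWithStats(c.astype(np.uint8)); print(st)
rect=cv2.minAreaRect(p.astype(np.float32)); print(rect)
b=cv2.boxPoints(rect); b=b[np.argsort(b[:,1])]; e1=ray(d,b[:2].mean(0),.09,E); e2=ray(d,b[2:].mean(0),.083,E)
print('ends',e1,e2,(e1+e2)/2,np.linalg.norm(e1-e2),np.arctan2(*(e1-e2)[1::-1]))
print('button',ray(d,(259,167.5),.105,E))
E
```

```text
[[   0    0   50   90 3445]
 [  13    4   22   33  586]
 [  11   50   22   28  469]]
((257.5722961425781, 160.69847106933594), (20.74578857421875, 73.33138275146484), 3.1798300743103027)
ends [0.4538 0.3082 0.09  ] [0.4276 0.2508 0.083 ] [0.4407 0.2795 0.0865] 0.06350101525880052 1.1435826465079906
button [0.4416 0.2782 0.105 ]
```

```bash
python3 - <<'E'
from h import *
s=plan((.4413,.2787,.12),1.145,2); plan((.4413,.2787,.066),1.145,2,s)
E
```

```text
[8.3, -2.0, 53.3] 0.0272
[8.2, -2.2, 53.3] 0.0272
[0.0, 0.0, 27.0] -0.0
[0.0, 0.0, 27.0] -0.0
```

Request:
{"method": "play_rows", "body": {
  "commands": [
    {"delta_pos": [8.2, -2, 40], "twist": 0.03},
    {"delta_pos": [8.2, -2.2, 40], "twist": 0.03},
    {"delta_pos": [0, 0, 30], "twist": 0},
    {"delta_pos": [0, 0, 0], "twist": 0}
  ]
}}

```text
time_s: 3.72
position: [0.4406, 0.2774, 0.1154]
tcp_rot: [-3.139, 0.003, 1.138]
contact_force: [0.2, 0.3, 1.1]
width: 0.0853
grasp_force: 0.0
```

```bash
python3 - <<'E'
from h import *
o=observe(); print(o['position'],o['tcp_rot']); plan((.4413,.2787,.066),1.145,1)
d=save('wrist','pics/w2.png'); E=wE(d,o)
for q in [(.4416,.2785,.105),(.4413+.031*np.cos(1.145),.2787+.031*np.sin(1.145),.091),(.4413-.031*np.cos(1.145),.2787-.031*np.sin(1.145),.091)]:
    c=np.linalg.inv(E)@np.append(q,1); u=d['camera_matrix']@c[:3]; print(u[:2]/u[2])
E
```

```text
[0.44064457 0.27744114 0.11542244] [-3.13931758e+00  2.88964643e-03  1.13804300e+00]
[1.4, 0.1, 49.4] -0.007
[265.85017765 240.95994925]
[264.57181097 171.9782875 ]
[265.01513821 283.04267802]
```

View pics/w2.png

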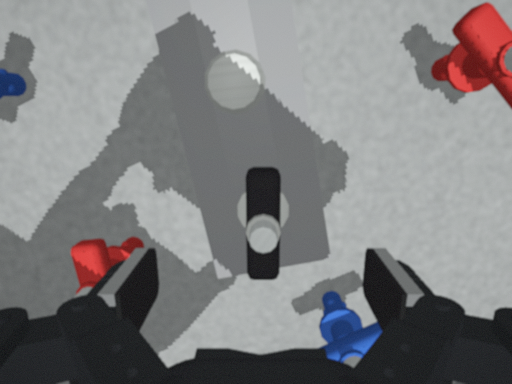

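Request:
{"method": "play_rows", "body": {
  "commands": [
    {"delta_pos": [3.4, -0.8, 10], "twist": 0},
    {"delta_pos": [0, 0, 20], "twist": 0},
    {"delta_pos": [0, 0, 19], "twist": 0},
    {"delta_pos": [0, 0, 0], "twist": 0}
  ],
  "gripper": 0.5
}}

```text
time_s: 4.28
position: [0.4421, 0.2823, 0.0674]
tcp_rot: [-3.141, 0.001, 1.14]
contact_force: [-0.3, -0.3, -0.5]
width: 0.0427
grasp_force: 0.0
```

Request:
{"method": "play_rows", "body": {
  "commands": [
    {"delta_pos": [0, 0, 0], "twist": 0},
    {"delta_pos": [0, 0, 0], "twist": 0},
    {"delta_pos": [0, 0, 0], "twist": 0},
    {"delta_pos": [0, 0, 0], "twist": 0}
  ],
  "gripper": 0,
  "grip_force": 50
}}

```text
time_s: 4.78
position: [0.4428, 0.2828, 0.0687]
tcp_rot: [3.14, -0.002, 1.14]
contact_force: [-0.7, 1.0, 8.6]
width: 0.0171
grasp_force: 50.5
```

Request:
{"method": "play_rows", "body": {
  "commands": [
    {"delta_pos": [0, 0, -10], "twist": 0},
    {"delta_pos": [0, 0, -30], "twist": 0},
    {"delta_pos": [0, 0, -40], "twist": 0},
    {"delta_pos": [0, 0, -40], "twist": 0},
    {"delta_pos": [0, 0, 0], "twist": 0}
  ]
}}

```text
time_s: 5.4
position: [0.4435, 0.2831, 0.191]
tcp_rot: [3.138, -0.004, 1.14]
contact_force: [0.2, -0.6, -3.3]
width: 0.017
grasp_force: 49.3
```

```bash
python3 - <<'E'
from h import *
o=observe(); print(o)
a=save('wrist','pics/a.png')['color'];b=save('scene','pics/b.png')['color']
b=cv2.resize(b[120:280,260:460],None,fx=3,fy=2.4); cv2.imwrite('pics/c1.png',np.hstack([cv2.resize(a,(400,300)),cv2.resize(b,(400,300))])[...,::-1])
E
```

```text
{'time_s': 5.4, 'joint_pos': array([4.54619029e-01, 3.99815676e-01, 1.64376289e+00, 3.86089613e-06,
       1.09223366e+00, 8.85575188e-01]), 'qd': array([-0.00069077,  0.051661  ,  0.05497094,  0.00175426, -0.05359161,
        0.00093978]), 'effort': array([ 1.25042098e-01, -7.83104181e+01, -3.48791528e+01, -2.65800387e-03,
        1.46085251e+00, -3.14430017e-04]), 'position': array([0.44351491, 0.28311377, 0.19102836]), 'tcp_rot': array([ 3.13793718, -0.00447783,  1.13984658]), 'contact_force': array([ 0.20532264, -0.56274335, -3.28454817]), 'wrist_torque': array([ 0.02819025, -0.04838183,  0.00836736]), 'grasp_force': 49.33062091469765, 'width': 0.01703425565566362}
```

View pics/c1.png

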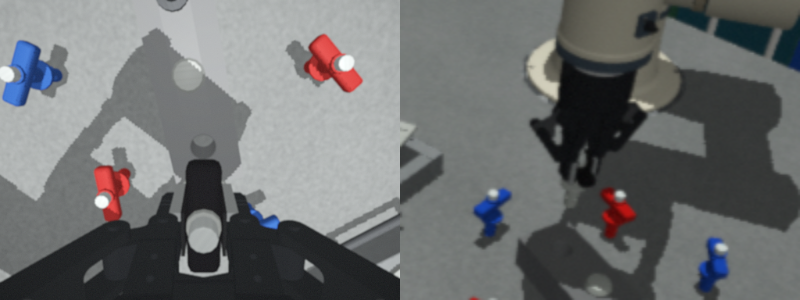

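```bash
python3 - <<'E'
from h import *
d=read_camera('wrist'); im=d['color']; H=d['hand_eye']
def tr(px,z):
    r=H[:3,:3]@np.linalg.inv(d['camera_matrix'])@np.array([px[0],px[1],1.]); return H[:3,3]+r*(z-H[2,3])/r[2]
c=im[190:370,235:285]; w=c.min(2)>120
n,l,st,ce=cv2.connectedComponentsWithStats(w.astype(np.uint8)); print([(s.tolist(),(e+[235,190]).round(1).tolist()) for s,e in zip(st,ce) if s[4]>60])
g=im.max(2)
print('col260',g[190:370:2,250].tolist())
for px in [(261,205),(260,348),(260,297)]: print(px,tr(px,-.0225),tr(px,-.0365))
E
```

```text
[([0, 0, 50, 180, 6625], [259.5, 270.8]), ([4, 79, 44, 55, 1918], [260.2, 295.6]), ([0, 127, 50, 37, 443], [257.6, 341.9])]
col260 [87, 88, 88, 90, 107, 118, 113, 62, 26, 28, 33, 35, 39, 36, 37, 34, 37, 32, 40, 37, 36, 40, 39, 36, 38, 39, 39, 34, 41, 35, 39, 39, 38, 35, 37, 37, 33, 38, 35, 42, 106, 127, 150, 162, 159, 149, 142, 142, 143, 145, 145, 153, 175, 179, 177, 179, 177, 178, 177, 177, 177, 178, 178, 179, 178, 150, 65, 28, 34, 31, 32, 34, 29, 34, 36, 36, 30, 31, 31, 83, 172, 141, 48, 39, 36, 35, 32, 37, 41, 36]
(261, 205) [ 0.02990834 -0.00197928 -0.0225    ] [ 0.03428784 -0.00201334 -0.0365    ]
(260, 348) [-0.03268261 -0.0023821  -0.0225    ] [-0.0210884  -0.00236973 -0.0365    ]
(260, 297) [-0.00855551 -0.00236921 -0.0225    ] [ 0.00025763 -0.00235832 -0.0365    ]
```

```bash
python3 - <<'E'
from h import *
plan((.483,-.231,.185),1.14,10)
E
```

```text
[-44.9, 25.2, 0.2] -0.0
[-44.9, 25.2, 0.2] -0.0
[-44.9, 25.2, 0.2] -0.0
[-44.9, 25.2, 0.2] -0.0
[-44.9, 25.2, 0.2] -0.0
[-44.9, 25.2, 0.2] -0.0
[-44.9, 25.2, 0.2] -0.0
[-44.9, 25.2, 0.2] -0.0
[-44.9, 25.2, 0.2] -0.0
[-44.9, 25.2, 0.2] -0.0
```

Request:
{"method": "play_rows", "body": {
  "commands": [
    {"delta_pos": [-30, 17, 0], "twist": 0},
    {"delta_pos": [-45, 25, 0], "twist": 0},
    {"delta_pos": [-45, 25, 0], "twist": 0},
    {"delta_pos": [-45, 25, 0], "twist": 0},
    {"delta_pos": [-45, 25, 0], "twist": 0}
  ]
}}

```text
time_s: 6.18
position: [0.46, 0.0412, 0.1866]
tcp_rot: [-3.14, 0.001, 1.14]
contact_force: [1.4, 0.0, -1.5]
width: 0.017
grasp_force: 49.3
```

Request:
{"method": "play_rows", "body": {
  "commands": [
    {"delta_pos": [-45, 25, 0], "twist": 0},
    {"delta_pos": [-45, 25, 0], "twist": 0},
    {"delta_pos": [-45, 25, 0], "twist": 0},
    {"delta_pos": [-45, 25, 0], "twist": 0},
    {"delta_pos": [-45, 25, 0], "twist": 0}
  ]
}}

```text
time_s: 6.8
position: [0.4796, -0.2153, 0.1864]
tcp_rot: [-3.139, -0.0, 1.139]
contact_force: [1.1, -0.1, -2.6]
width: 0.0167
grasp_force: 49.3
```

Request:
{"method": "play_rows", "body": {
  "commands": [
    {"delta_pos": [-22, 12, 15], "twist": 0},
    {"delta_pos": [-12, 7, 20], "twist": 0},
    {"delta_pos": [0, 0, 20], "twist": 0},
    {"delta_pos": [0, 0, 0], "twist": 0},
    {"delta_pos": [0, 0, 0], "twist": 0}
  ]
}}

```text
time_s: 7.42
position: [0.4833, -0.2525, 0.1327]
tcp_rot: [-3.141, -0.0, 1.14]
contact_force: [-0.2, 0.4, -1.6]
width: 0.0166
grasp_force: 49.3
```

```bash
python3 - <<'E'
from h import *
np.set_printoptions(precision=4,suppress=True)
o=observe(); print(o['position'],o['tcp_rot'],o['contact_force'])
d=save('wrist','pics/w3.png'); E=wE(d,o)
c=np.linalg.inv(E)@np.array([.4998,-.1951,.05,1]); u=d['camera_matrix']@c[:3]; u=u[:2]/u[2]; print('pred',u)
g=d['color'].max(2); x0,y0=int(u[0])-30,int(u[1])-30
m=(g[y0:y0+60,x0:x0+60]<130).astype(np.uint8); n,l,st,ce=cv2.connectedComponentsWithStats(m)
for s,e in zip(st[1:],ce[1:]):
    if s[4]>60: print(s,e+[x0,y0],ray(d,e+[x0,y0],.05,E))
E
```

```text
[ 0.4833 -0.2525  0.1327] [-3.1409 -0.0001  1.1401] [-0.2161  0.404  -1.6136]
pred [249.8145 112.6036]
[ 13  13  29  29 652] [245.819  109.0997] [ 0.4984 -0.1921  0.05  ]
```

View pics/w3.png

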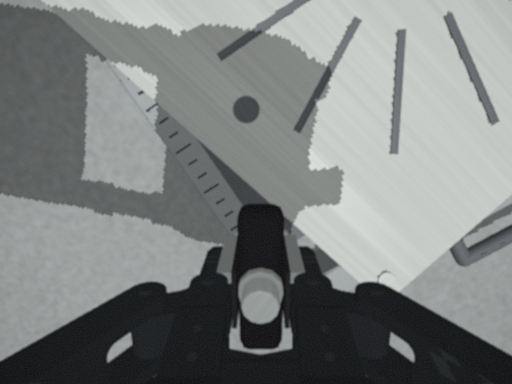

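```bash
python3 - <<'E'
from h import *
plan((.4998,-.1939,.106),1.14,3)
E
```

```text
[20.1, -3.3, 9.0] 0.0
[20.1, -3.3, 9.0] 0.0
[20.1, -3.3, 9.0] 0.0
```

Request:
{"method": "play_rows", "body": {
  "commands": [
    {"delta_pos": [20, -3.3, 7], "twist": 0},
    {"delta_pos": [20, -3.3, 10], "twist": 0},
    {"delta_pos": [20, -3.3, 10], "twist": 0},
    {"delta_pos": [0, 0, 0], "twist": 0},
    {"delta_pos": [0, 0, 0], "twist": 0}
  ]
}}

```text
time_s: 8.1
position: [0.4996, -0.1938, 0.1056]
tcp_rot: [-3.142, 0.0, 1.141]
contact_force: [0.5, -0.4, -2.3]
width: 0.0165
grasp_force: 49.3
```

Request:
{"method": "play_rows", "body": {
  "commands": [
    {"delta_pos": [0, 0, 2], "twist": 0},
    {"delta_pos": [0, 0, 2], "twist": 0},
    {"delta_pos": [0, 0, 0], "twist": 0}
  ]
}}

```text
time_s: 8.48
position: [0.4993, -0.1943, 0.1015]
tcp_rot: [-3.141, -0.0, 1.139]
contact_force: [0.1, -0.4, -2.5]
width: 0.0171
grasp_force: 49.3
```

Request:
{"method": "play_rows", "body": {
  "commands": [
    {"delta_pos": [0, 0, 1.5], "twist": 0},
    {"delta_pos": [0, 0, 1.5], "twist": 0},
    {"delta_pos": [0, 0, 0], "twist": 0}
  ]
}}

```text
time_s: 8.85
position: [0.5001, -0.1946, 0.0996]
tcp_rot: [3.139, 0.0, 1.14]
contact_force: [-2.0, -0.4, 14.5]
width: 0.017
grasp_force: 51.7
```

```bash
python3 - <<'E'
from h import *
o=observe(); print(o['position'],o['contact_force'],o['wrist_torque'],o['tcp_rot'])
d=save('wrist','pics/w4.png'); g=d['color'][180:384,170:350]; cv2.imwrite('pics/w4c.png',cv2.resize(g,None,fx=3,fy=2.9)[...,::-1])
E
```

```text
[ 0.50014416 -0.19460189  0.09957838] [-1.97537277 -0.39813853 14.48590659] [-0.215672    0.47405292  0.01100808] [3.13943662e+00 3.57390432e-04 1.13991568e+00]
```

Request:
{"method": "play_rows", "body": {
  "commands": [
    {"delta_pos": [0, 0, -1.5], "twist": 0},
    {"delta_pos": [-0.6, -1.4, 0], "twist": 0},
    {"delta_pos": [0, 0, 1.5], "twist": 0},
    {"delta_pos": [0, 0, 1], "twist": 0},
    {"delta_pos": [0, 0, 0], "twist": 0}
  ]
}}

```text
time_s: 9.52
position: [0.4992, -0.1949, 0.0992]
tcp_rot: [3.138, 0.0, 1.14]
contact_force: [-1.4, -0.3, 27.5]
width: 0.0173
grasp_force: 53.6
```

Request:
{"method": "play_rows", "body": {
  "commands": [
    {"delta_pos": [0, 0, -3], "twist": 0},
    {"delta_pos": [3.4, -1, 0], "twist": 0},
    {"delta_pos": [0, 0, 1.2], "twist": 0},
    {"delta_pos": [0, 0, 0.8], "twist": 0},
    {"delta_pos": [0, 0, 0], "twist": 0}
  ]
}}

```text
time_s: 10.15
position: [0.499, -0.1907, 0.0993]
tcp_rot: [3.14, 0.0, 1.14]
contact_force: [-1.8, -0.1, 19.4]
width: 0.0171
grasp_force: 52.4
```

```bash
python3 - <<'E'
from h import *
o=observe(); print(o['position'])
d=save('scene','pics/s2.png'); a=d['color']
i=cv2.imread('pics/scene1.png')[...,::-1]
E=np.linalg.inv(d['extrinsics'])
def pj(p):
    u=d['camera_matrix']@(E@np.append(p,1))[:3]; return u[:2]/u[2]
print('hole pred',pj((.4998,-.1951,.05)),pj((.4998,-.1901,.05)),'tip pred',pj((o['position'][0],o['position'][1],.05)))
u=pj((.4998,-.1951,.05)).astype(int); g=i.max(2)[u[1]-10:u[1]+10,u[0]-12:u[0]+12].astype(float); 
w=np.clip(170-g,0,None); yy,xx=np.mgrid[u[1]-10:u[1]+10,u[0]-12:u[0]+12]; hp=((w*xx).sum()/w.sum(),(w*yy).sum()/w.sum()); print('hole px',hp, ray(d,hp,.05))
cv2.imwrite('pics/s2c.png',np.hstack([cv2.resize(q[u[1]-35:u[1]+25,u[0]-20:u[0]+20],None,fx=9,fy=9,interpolation=cv2.INTER_CUBIC) for q in (i,a)])[...,::-1]); print(u)
E
```

```text
[ 0.49896298 -0.19071642  0.09934019]
hole pred [216.14638807 177.76246306] [217.02878259 178.47318823] tip pred [217.13244171 178.28248132]
hole px (np.float64(217.14409221902017), np.float64(172.90076431524872)) [ 0.48219375 -0.21473495  0.05      ]
[216 177]
```

View pics/s2c.png

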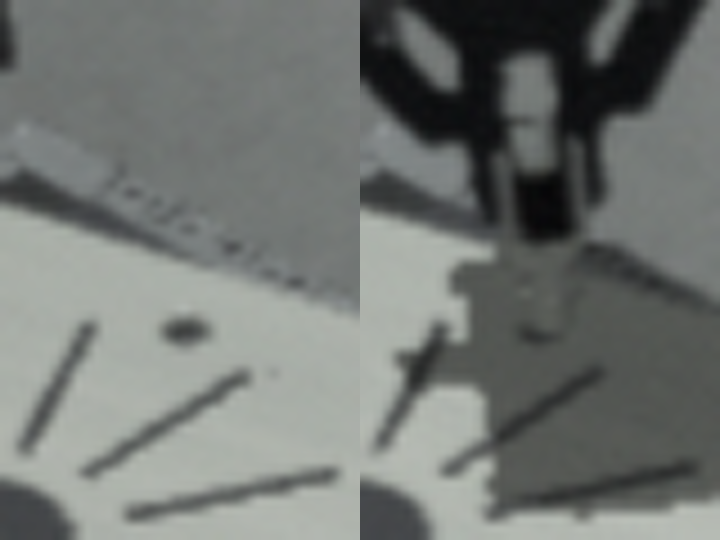

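```bash
python3 - <<'E'
import cv2
a=cv2.imread('pics/s2.png').max(2); i=cv2.imread('pics/scene1.png').max(2)
print(i[174:184,210:224]); print(a[168:184,208:226])
E
```

```text
[[175 175 175 175 175 176 176 177 177 178 177 177 175 175]
 [176 173 173 174 174 176 177 174 177 175 177 177 177 178]
 [176 174 174 173 170 170 175 166 169 174 175 176 176 176]
 [175 174 174 170 153 128 120 119 142 164 174 175 174 176]
 [176 175 174 157 109  80  70  76 100 142 172 175 174 175]
 [175 174 174 161 117  83  84  91 114 146 171 174 174 174]
 [173 174 174 172 164 145 133 144 166 171 173 176 174 175]
 [172 173 172 174 171 170 168 169 172 174 174 172 173 172]
 [174 173 173 173 173 173 173 173 173 172 172 170 163 164]
 [177 175 176 176 173 173 172 173 173 169 162 146 119 128]]
[[113  96  91  83  80  68  43  31  30  39  45  65  85  96 112 111 113 117]
 [168 152 137  97  88  88  81  69  74  84  84  84  73  52  58  70  78  98]
 [164 162 143  96  87  93  90  89  88  89  90  81  65  55  58  56  53  70]
 [100  99  96  84  83  89  92  92  91  90  84  72  68  64  61  56  61  61]
 [ 86  85  86  89  87  85  80  86  90  89  82  76  76  72  71  65  63  54]
 [ 86  87  88  89  88  83  82  88  92  90  85  84  81  85  84  81  77  70]
 [ 87  86  85  86  87  92 100  91  91  92  84  78  77  84  87  87  86  85]
 [ 96  86  86  86  87  87  86  89  94  96  83  76  84  88  87  86  89  89]
 [ 97  85  87  85  85  85  85  88  92  90  83  79  87  88  87  88  88  87]
 [ 95  87  86  86  86  83  81  85  92  91  84  80  86  87  86  86  87  87]
 [ 98  85  87  85  84  74  64  72  85  86  82  84  87  85  88  86  87  87]
 [ 95  86  87  87  86  75  56  53  60  68  77  87  87  87  85  85  86  86]
 [ 85  86  87  85  86  83  82  74  77  83  85  87  86  86  86  86  87  87]
 [ 86  86  86  86  86  86  85  84  85  85  86  85  86  85  84  85  85  86]
 [ 86  86  84  86  86  86  85  85  86  85  85  86  83  76  74  83  84  86]
 [ 87  87  86  87  86  86  86  87  84  85  82  79  71  57  58  75  84  84]]
```

Request:
{"method": "play_rows", "body": {
  "commands": [
    {"delta_pos": [0, 0, -3], "twist": 0},
    {"delta_pos": [2.8, 2.9, 0], "twist": 0},
    {"delta_pos": [0, 0, 2], "twist": 0},
    {"delta_pos": [0, 0, 1], "twist": 0},
    {"delta_pos": [0, 0, 0], "twist": 0}
  ]
}}

```text
time_s: 10.82
position: [0.5028, -0.1893, 0.0991]
tcp_rot: [3.14, -0.0, 1.14]
contact_force: [-1.0, 1.5, 12.0]
width: 0.017
grasp_force: 51.5
```

Request:
{"method": "play_rows", "body": {
  "commands": [
    {"delta_pos": [0, 0, -0.5], "twist": 0},
    {"delta_pos": [1.2, -1.1, 0], "twist": 0},
    {"delta_pos": [0, 0, 0.5], "twist": 0},
    {"delta_pos": [0, 0, 0], "twist": 0}
  ]
}}

```text
time_s: 11.32
position: [0.5024, -0.188, 0.0992]
tcp_rot: [3.14, 0.0, 1.14]
contact_force: [-1.2, -0.8, 12.2]
width: 0.017
grasp_force: 51.5
```

Request:
{"method": "play_rows", "body": {
  "commands": [
    {"delta_pos": [0.5, 1.1, 0], "twist": 0},
    {"delta_pos": [0.5, 1.1, 0], "twist": 0},
    {"delta_pos": [0, 0, 0], "twist": 0}
  ]
}}

```text
time_s: 11.7
position: [0.5035, -0.1878, 0.099]
tcp_rot: [-3.141, 0.001, 1.14]
contact_force: [-7.4, -2.1, 17.0]
width: 0.0175
grasp_force: 52.2
```

```bash
python3 - <<'E'
from h import *
o=observe(); print(o['position'])
a=save('scene','pics/s3.png')['color'].max(2); print(a[170:184,208:226])
E
```

```text
[ 0.50349696 -0.18775661  0.09897482]
[[174 163 142  97  89  85  68  61  73  84  85  84  69  59  61  66  61  69]
 [149 107  95  87  91  92  87  87  88  90  88  78  69  64  61  55  61  60]
 [ 96  87  88  88  89  93  91  91  91  86  82  78  78  73  72  66  63  52]
 [ 87  86  87  86  88  88  87  89  87  84  81  85  85  85  85  79  74  71]
 [ 85  86  86  86  88  86  88  92  91  84  82  86  87  87  88  87  85  85]
 [ 90  86  87  85  87  87  93  91  95  87  79  83  88  87  88  86  87  88]
 [ 94  86  87  86  81  80  84  93  98  93  82  82  86  87  86  88  87  88]
 [ 87  87  86  86  87  83  84  89  85  80  80  78  84  87  86  87  88  87]
 [ 86  86  85  87  84  82  79  88  91  88  81  80  85  85  86  86  86  86]
 [ 87  86  86  87  86  81  76  85  91  88  85  86  85  87  86  86  87  87]
 [ 85  87  86  88  86  86  81  77  86  87  85  86  85  86  86  84  88  86]
 [ 87  84  86  84  84  85  84  85  86  84  85  85  86  85  85  84  86  86]
 [ 86  85  86  85  85  87  85  85  85  86  84  85  84  80  76  81  84  86]
 [ 89  86  86  83  86  87  87  84  85  86  82  81  72  57  52  68  84  85]]
```

Request:
{"method": "play_rows", "body": {
  "commands": [
    {"delta_pos": [0, 0, -1], "twist": 0},
    {"delta_pos": [-0.6, 1.6, 0], "twist": 0},
    {"delta_pos": [0, 0, 1], "twist": 0},
    {"delta_pos": [0, 0, 0], "twist": 0}
  ]
}}

```text
time_s: 12.25
position: [0.5055, -0.1892, 0.0993]
tcp_rot: [3.141, 0.0, 1.14]
contact_force: [-5.6, -1.0, 20.6]
width: 0.0169
grasp_force: 52.7
```

Request:
{"method": "play_rows", "body": {
  "commands": [
    {"delta_pos": [0, 0, -15], "twist": 0},
    {"delta_pos": [-33, 3, -20], "twist": 0},
    {"delta_pos": [-33, 3, 0], "twist": 0},
    {"delta_pos": [0, 0, 0], "twist": 0},
    {"delta_pos": [0, 0, 0], "twist": 0}
  ]
}}

```text
time_s: 12.88
position: [0.4832, -0.251, 0.1337]
tcp_rot: [-3.141, -0.0, 1.139]
contact_force: [0.6, 0.2, -2.7]
width: 0.0171
grasp_force: 49.5
```

```bash
python3 - <<'E'
from h import *
np.set_printoptions(precision=4,suppress=True)
o=observe(); print(o['position'],o['tcp_rot'],o['contact_force'])
d=save('wrist','pics/w5.png'); E=wE(d,o); g=d['color'].max(2)
x0,y0=200,70
m=(g[y0:y0+80,x0:x0+90]<75).astype(np.uint8); n,l,st,ce=cv2.connectedComponentsWithStats(m)
for s,e in zip(st[1:],ce[1:]):
    if s[4]>200: print(s,e+[x0,y0],ray(d,e+[x0,y0],.05,E))
t=d['color'][190:370,215:305]; cv2.imwrite('pics/w5c.png',cv2.resize(t,None,fx=3.3,fy=3.3,interpolation=cv2.INTER_CUBIC)[...,::-1])
E
```

```text
[ 0.4832 -0.251   0.1337] [-3.1413 -0.0003  1.1394] [ 0.5687  0.1658 -2.7291]
[ 41  35  23  23 242] [252.5331 116.5868] [ 0.5003 -0.1966  0.05  ]
```

View pics/w5c.png

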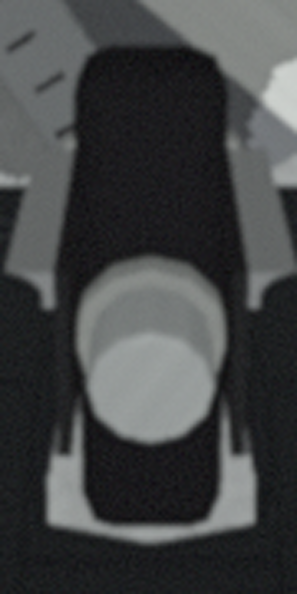

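```bash
python3 - <<'E'
from h import *
np.set_printoptions(precision=4,suppress=True)
o=observe(); d=read_camera('wrist'); H=d['hand_eye']; E=wE(d,o); g=d['color'].max(2)
def tr(px,z):
    r=H[:3,:3]@np.linalg.inv(d['camera_matrix'])@np.array([px[0],px[1],1.]); return (H[:3,3]+r*(z-H[2,3])/r[2])*1000
print('low front',tr((260.5,204),-.0075),'rear top',tr((260.5,347.4),-.0225),'button',tr((260.3,307.2),-.0365))
w=g[80:150,215:290]; t,m=cv2.threshold(w,0,1,cv2.THRESH_BINARY_INV+cv2.THRESH_OTSU)
for th in (t,70,80,90,100):
    n,l,st,ce=cv2.connectedComponentsWithStats((w<th).astype(np.uint8))
    for s,e in zip(st[1:],ce[1:]):
        if s[4]>200: e=e+[215,80]; print(th,s,e,ray(d,e,.05,E),tr(e,o['position'][2]-.05))
# earlier views: bar ends of w1 and w2
for q in [(260.5,128),(258,200.5)]: print('w1',tr(q,.2263-.076),tr(q,.2263-.091))
for q in [(263,167),(263,279)]: print('w2',tr(q,.1154-.076),tr(q,.1154-.091))
print('w1b',tr((259,168),.2263-.105),'w2b',tr((263,235),.1154-.105))
E
```

```text
low front [25.6512 -2.1513 -7.5   ] rear top [-32.3839  -2.1741 -22.5   ] button [ -3.8557  -2.2546 -36.5   ]
106.0 [ 25  24  26  26 542] [252.4133 116.3856] [ 0.5003 -0.1962  0.05  ] [56.6245 -7.2806 83.6384]
80 [ 26  25  24  24 453] [252.3598 116.3002] [ 0.5003 -0.1961  0.05  ] [56.6783 -7.3147 83.6384]
90 [ 25  24  25  26 492] [252.3435 116.378 ] [ 0.5002 -0.1962  0.05  ] [56.6293 -7.3256 83.6384]
100 [ 25  24  26  26 526] [252.3346 116.346 ] [ 0.5002 -0.1961  0.05  ] [56.6495 -7.3312 83.6384]
w1 [ 43.7641  -1.9974 150.3   ] [ 44.9946  -2.0116 135.3   ]
w1 [-19.9433  -4.2357 150.3   ] [-15.4653  -4.1358 135.3   ]
w2 [32.0706 -0.7531 39.4   ] [35.002  -0.8777 24.4   ]
w2 [-35.4337  -0.6319  39.4   ] [-26.9799  -0.7664  24.4   ]
w1b [ 15.2708  -3.2041 121.3   ] w2b [ 4.5004 -0.9343 10.4   ]
```

Request:
{"method": "play_rows", "body": {
  "commands": [
    {"delta_pos": [30, -2.9, 8], "twist": 0},
    {"delta_pos": [30, -2.9, 10], "twist": 0},
    {"delta_pos": [0, 0, 12], "twist": 0},
    {"delta_pos": [0, 0, 2], "twist": 0},
    {"delta_pos": [0, 0, 0], "twist": 0}
  ]
}}

```text
time_s: 13.6
position: [0.503, -0.1948, 0.1017]
tcp_rot: [-3.141, 0.0, 1.139]
contact_force: [0.2, 0.3, -2.7]
width: 0.0168
grasp_force: 49.4
```

Request:
{"method": "play_rows", "body": {
  "commands": [
    {"delta_pos": [0, 0, 1.5], "twist": 0},
    {"delta_pos": [0, 0, 1.5], "twist": 0},
    {"delta_pos": [0, 0, 0], "twist": 0}
  ]
}}

```text
time_s: 13.98
position: [0.503, -0.1945, 0.0987]
tcp_rot: [3.142, -0.0, 1.14]
contact_force: [0.5, -0.5, -1.6]
width: 0.017
grasp_force: 49.4
```

In the hole (no contact force at 98.7). Continue down.

Request:
{"method": "play_rows", "body": {
  "commands": [
    {"delta_pos": [0, 0, 1.5], "twist": 0},
    {"delta_pos": [0, 0, 1], "twist": 0},
    {"delta_pos": [0, 0, 0], "twist": 0}
  ]
}}

```text
time_s: 14.35
position: [0.503, -0.1944, 0.0961]
tcp_rot: [-3.141, -0.0, 1.14]
contact_force: [0.2, 1.1, -2.3]
width: 0.0169
grasp_force: 49.5
```

Request:
{"method": "play_rows", "body": {
  "commands": [
    {"delta_pos": [0, 0, 1.5], "twist": 0},
    {"delta_pos": [0, 0, 1], "twist": 0},
    {"delta_pos": [0, 0, 0], "twist": 0}
  ]
}}

```text
time_s: 14.72
position: [0.503, -0.1944, 0.0935]
tcp_rot: [-3.141, -0.0, 1.14]
contact_force: [0.2, 0.8, -2.4]
width: 0.0172
grasp_force: 49.5
```

Request:
{"method": "play_rows", "body": {
  "commands": [
    {"delta_pos": [0, 0, 1], "twist": 0},
    {"delta_pos": [0, 0, 0.5], "twist": 0},
    {"delta_pos": [0, 0, 0], "twist": 0}
  ]
}}

```text
time_s: 15.1
position: [0.5033, -0.1945, 0.0929]
tcp_rot: [3.141, 0.0, 1.14]
contact_force: [-2.2, 2.1, 14.6]
width: 0.0171
grasp_force: 51.8
```

Request:
{"method": "play_rows", "body": {
  "commands": [
    {"delta_pos": [1.35, -1.48, -0.3], "twist": 0},
    {"delta_pos": [1.36, -1.47, 0], "twist": 0},
    {"delta_pos": [1.37, -1.46, 0], "twist": 0},
    {"delta_pos": [1.38, -1.45, 0], "twist": 0},
    {"delta_pos": [1.39, -1.44, 0], "twist": 0}
  ]
}}

```text
time_s: 15.72
position: [0.5003, -0.1859, 0.093]
tcp_rot: [3.139, 0.001, 1.14]
contact_force: [2.1, -5.5, 5.4]
width: 0.017
grasp_force: 50.6
```

Request:
{"method": "play_rows", "body": {
  "commands": [
    {"delta_pos": [1.45, -1.38, 0], "twist": 0},
    {"delta_pos": [1.46, -1.37, 0], "twist": 0},
    {"delta_pos": [1.47, -1.36, 0], "twist": 0},
    {"delta_pos": [1.48, -1.35, 0], "twist": 0},
    {"delta_pos": [1.49, -1.34, 0], "twist": 0}
  ]
}}

```text
time_s: 16.35
position: [0.4971, -0.1764, 0.093]
tcp_rot: [3.139, 0.001, 1.14]
contact_force: [1.2, -5.4, 5.5]
width: 0.017
grasp_force: 50.6
```

Request:
{"method": "play_rows", "body": {
  "commands": [
    {"delta_pos": [0.77, -0.64, 0], "twist": 0},
    {"delta_pos": [0.77, -0.64, 0], "twist": 0},
    {"delta_pos": [0.77, -0.64, 0], "twist": 0},
    {"delta_pos": [0.77, -0.64, 0], "twist": 0}
  ]
}}

```text
time_s: 16.85
position: [0.4961, -0.1726, 0.093]
tcp_rot: [3.139, 0.001, 1.14]
contact_force: [1.1, -6.1, 5.5]
width: 0.0175
grasp_force: 50.6
```

Request:
{"method": "play_rows", "body": {
  "commands": [
    {"delta_pos": [0.79, -0.62, 0], "twist": 0},
    {"delta_pos": [0.79, -0.61, 0], "twist": 0},
    {"delta_pos": [0.79, -0.61, 0], "twist": 0}
  ]
}}

```text
time_s: 17.23
position: [0.4953, -0.1696, 0.093]
tcp_rot: [3.139, 0.001, 1.14]
contact_force: [1.5, -5.8, 6.0]
width: 0.0171
grasp_force: 50.6
```

Request:
{"method": "play_rows", "body": {
  "commands": [
    {"delta_pos": [0.8, -0.6, 0], "twist": 0},
    {"delta_pos": [0.8, -0.6, 0], "twist": 0},
    {"delta_pos": [0.8, -0.6, 0], "twist": 0}
  ]
}}

```text
time_s: 17.6
position: [0.4947, -0.1667, 0.0929]
tcp_rot: [3.139, 0.001, 1.14]
contact_force: [1.7, -6.2, 5.9]
width: 0.0166
grasp_force: 50.6
```

Request:
{"method": "play_rows", "body": {
  "commands": [
    {"delta_pos": [0.81, -0.58, 0], "twist": 0},
    {"delta_pos": [0.81, -0.58, 0], "twist": 0},
    {"delta_pos": [0.82, -0.58, 0], "twist": 0}
  ]
}}

```text
time_s: 17.98
position: [0.494, -0.1636, 0.0929]
tcp_rot: [3.139, 0.001, 1.14]
contact_force: [1.2, -5.9, 5.3]
width: 0.0172
grasp_force: 50.5
```

Request:
{"method": "play_rows", "body": {
  "commands": [
    {"delta_pos": [0.82, -0.57, 0], "twist": 0},
    {"delta_pos": [0.82, -0.57, 0], "twist": 0},
    {"delta_pos": [0.83, -0.57, 0], "twist": 0}
  ]
}}

```text
time_s: 18.35
position: [0.4932, -0.1603, 0.0927]
tcp_rot: [3.14, 0.0, 1.14]
contact_force: [1.9, -4.1, 2.0]
width: 0.0171
grasp_force: 50.1
```

Request:
{"method": "play_rows", "body": {
  "commands": [
    {"delta_pos": [0.83, -0.56, 0], "twist": 0},
    {"delta_pos": [0.83, -0.56, 0], "twist": 0}
  ]
}}

```text
time_s: 18.6
position: [0.4923, -0.1577, 0.0922]
tcp_rot: [-3.141, -0.0, 1.14]
contact_force: [2.5, -1.7, -1.6]
width: 0.0168
grasp_force: 49.6
```

Request:
{"method": "play_rows", "body": {
  "commands": [
    {"delta_pos": [0.4, -0.28, 1], "twist": 0},
    {"delta_pos": [0, 0, 1], "twist": 0},
    {"delta_pos": [0, 0, 0], "twist": 0}
  ]
}}

```text
time_s: 18.98
position: [0.4921, -0.1574, 0.0903]
tcp_rot: [-3.141, -0.0, 1.14]
contact_force: [1.4, -0.4, -4.0]
width: 0.0168
grasp_force: 49.5
```

Request:
{"method": "play_rows", "body": {
  "commands": [
    {"delta_pos": [0, 0, 1], "twist": 0},
    {"delta_pos": [0, 0, 1.5], "twist": 0},
    {"delta_pos": [0, 0, 1], "twist": 0},
    {"delta_pos": [0, 0, 0], "twist": 0}
  ]
}}

```text
time_s: 19.48
position: [0.4922, -0.1575, 0.0868]
tcp_rot: [-3.141, -0.0, 1.14]
contact_force: [-0.2, -1.1, -3.5]
width: 0.0171
grasp_force: 49.5
```

Request:
{"method": "play_rows", "body": {
  "commands": [
    {"delta_pos": [0, 0, 0.7], "twist": 0},
    {"delta_pos": [0, 0, 0.4], "twist": 0},
    {"delta_pos": [0, 0, 0], "twist": 0}
  ]
}}

```text
time_s: 19.85
position: [0.4923, -0.1575, 0.0858]
tcp_rot: [-3.141, -0.0, 1.14]
contact_force: [0.3, -0.3, -2.1]
width: 0.0171
grasp_force: 49.6
```

Request:
{"method": "play_rows", "body": {
  "commands": [
    {"delta_pos": [0, 0, 0], "twist": 0},
    {"delta_pos": [0, 0, 0], "twist": 0},
    {"delta_pos": [0, 0, -10], "twist": 0},
    {"delta_pos": [0, 0, -25], "twist": 0},
    {"delta_pos": [0, 0, -25], "twist": 0}
  ],
  "gripper": 0.5
}}

```text
time_s: 20.48
position: [0.4922, -0.1575, 0.1471]
tcp_rot: [-3.142, -0.0, 1.14]
contact_force: [0.1, -0.3, -0.2]
width: 0.0429
grasp_force: 0.0
```

Request:
{"method": "play_rows", "body": {
  "commands": [
    {"delta_pos": [-3.5, 0, 0], "twist": 0},
    {"delta_pos": [0, 0, 0], "twist": 0},
    {"delta_pos": [0, 0, 0], "twist": 0},
    {"delta_pos": [0, 0, 0], "twist": 0}
  ],
  "gripper": 0
}}

```text
time_s: 20.98
position: [0.4906, -0.1606, 0.1454]
tcp_rot: [-3.141, 0.0, 1.14]
contact_force: [-0.4, -0.1, 0.4]
width: -0.0002
grasp_force: 0.0
```

```bash
python3 - <<'E'
from h import *
np.set_printoptions(precision=4,suppress=True)
o=observe(); print(o['position'],o['width'],o['contact_force'])
w=save('wrist','pics/w6.png')['color']; d=save('scene','pics/s6.png'); a=d['color']
print([ (r['confidence'],r['box']) for r in regions_of('scene','pin')][:3])
cv2.imwrite('pics/c6.png',np.hstack([cv2.resize(w[150:384,130:400],(400,347)),cv2.resize(a[100:200,160:275],(400,347),interpolation=cv2.INTER_CUBIC)])[...,::-1])
E
```

```text
[ 0.4906 -0.1606  0.1454] -0.00019750901615481022 [-0.4364 -0.1392  0.3528]
[(0.94, [291.3, 282.1, 28.4, 25.9]), (0.61, [221.6, 159.6, 5.6, 25.3]), (0.61, [300.0, 221.6, 16.6, 24.7])]
```

View pics/c6.png

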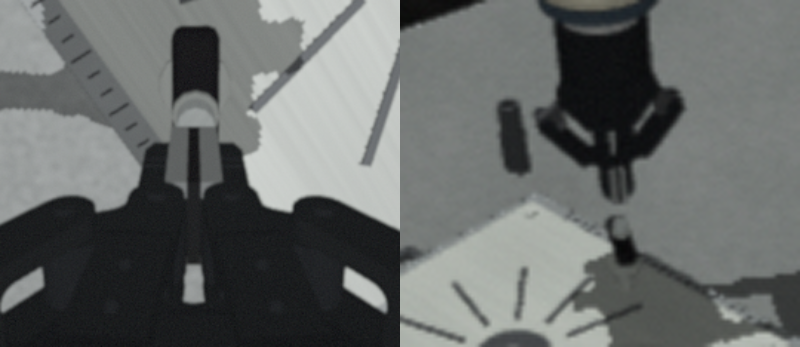

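Request:
{"method": "play_rows", "body": {
  "commands": [
    {"delta_pos": [0, 0, 10], "twist": 0},
    {"delta_pos": [0, 0, 10], "twist": 0},
    {"delta_pos": [0, 0, 3], "twist": 0},
    {"delta_pos": [0, 0, 1], "twist": 0},
    {"delta_pos": [0, 0, 0], "twist": 0}
  ]
}}

```text
time_s: 21.75
position: [0.491, -0.1608, 0.122]
tcp_rot: [3.141, -0.0, 1.14]
contact_force: [-0.2, 1.0, 2.6]
width: 0.0003
grasp_force: 1.3
```

Touching the button. Press on.

Request:
{"method": "play_rows", "body": {
  "commands": [
    {"delta_pos": [0, 0, 1.5], "twist": 0},
    {"delta_pos": [0, 0, 1.5], "twist": 0},
    {"delta_pos": [0, 0, 1.5], "twist": 0},
    {"delta_pos": [0, 0, 0], "twist": 0}
  ]
}}

```text
time_s: 22.25
position: [0.4907, -0.1606, 0.1172]
tcp_rot: [-3.141, -0.0, 1.14]
contact_force: [0.2, 0.1, -0.3]
width: -0.0
grasp_force: 0.0
```

Request:
{"method": "play_rows", "body": {
  "commands": [
    {"delta_pos": [0, 0, 1.5], "twist": 0},
    {"delta_pos": [0, 0, 1.5], "twist": 0},
    {"delta_pos": [0, 0, 0], "twist": 0}
  ]
}}

```text
time_s: 22.62
position: [0.4908, -0.1607, 0.1142]
tcp_rot: [-3.141, 0.0, 1.14]
contact_force: [-0.4, 0.0, 0.2]
width: -0.0003
grasp_force: 0.0
```

```bash
python3 - <<'E'
from h import *
d=save('scene','pics/s7.png'); 
a=d['color'].max(2).astype(int); b=cv2.imread('pics/s6.png').max(2).astype(int)
np.set_printoptions(linewidth=200)
print(b[158:190,212:234]); print(a[158:190,212:234])
print([ (r['confidence'],r['box']) for r in regions_of('scene','pin')])
E
```

```text
[[119 120 117 116 118 117 118 115 106  89  83  78  98 109 121 121 120 121 123 123 121 125]
 [119 118 117 119 118 119 117 120 120 117 117 119 120 122 123 121 120 123 121 121 120 122]
 [118 120 119 122 119 120 121 119 120 122 121 123 124 122 125 123 121 123 121 120 122 123]
 [119 119 119 121 119 121 121 118 115 114 114 114 115 119 122 123 122 122 121 121 122 122]
 [120 123 122 121 121 120 118 107  81  74  89  91 103 118 122 122 123 124 123 124 124 125]
 [124 122 124 122 120 122 110  76  46  74 103 107 108 116 122 123 124 123 122 124 124 124]
 [118 106 123 117 111 118 102  58  44  85 107 111 110 108 122 124 125 125 123 122 123 123]
 [127 123 114 101 113 117  99  60  48  86 109 111 105 104 118 122 123 123 122 123 123 123]
 [163 133 114 125 123 125 125  84  55  93 107 109 101  95 103 120 122 120 123 123 124 123]
 [177 172 159 144 117 112 128 107  58  84  97  99  92  82  88 118 121 119 121 122 124 125]
 [179 178 177 171 160 147 138 114  55  50  68  81  73  44  65 112 118 121 120 123 123 123]
 [178 178 178 177 177 173 161 135  82  28  22  23  23  18  46  95 118 119 121 121 122 122]
 [180 17
[... 4204 characters left out ...]
  86  85  85  85  84  86  86  85  86  86  85  86  87  86  86  86]
 [ 88  87  86  87  87  87  85  87  85  85  86  85  86  85  84  83  85  86  87  86  86  86]
 [ 89  90  88  88  89  87  86  86  86  86  84  85  84  84  86  85  83  84  85  86  85  87]
 [ 89  91  99 112 107  89  86  86  86  86  86  83  84  82  81  78  75  72  84  85  85  84]
 [115 116 138 171 156  97  87  88  86  87  85  84  78  70  62  55  51  63  84  83  84  86]
 [173 175 178 181 166 116  91  86  86  81  78  73  57  50  56  65  70  80  84  86  86  86]]
[(0.86, [292.3, 278.4, 27.7, 30.3]), (0.81, [411.5, 249.8, 13.5, 23.0]), (0.75, [358.8, 219.1, 18.9, 25.3]), (0.71, [298.6, 221.8, 18.2, 24.2]), (0.7, [220.2, 166.8, 8.0, 16.3])]
```

Request:
{"method": "play_rows", "body": {
  "commands": [
    {"delta_pos": [0, 0, -15], "twist": 0},
    {"delta_pos": [0, 0, -16.5], "twist": 0},
    {"delta_pos": [0, 0, 0], "twist": 0},
    {"delta_pos": [0, 0, 0], "twist": 0}
  ]
}}

```text
time_s: 23.22
position: [0.4908, -0.1607, 0.1459]
tcp_rot: [3.141, -0.0, 1.14]
contact_force: [-0.1, 0.1, -0.7]
width: 0.0
grasp_force: 0.0
```

```bash
python3 - <<'E'
from h import *
np.set_printoptions(linewidth=220)
o=observe(); print(o['position'],o['tcp_rot'],o['contact_force'])
d=save('wrist','pics/w8.png'); a=d['color'].max(2); b=cv2.imread('pics/w6.png').max(2)
for r in regions_of('wrist','pin')[:2]: ys,xs=np.nonzero(r['region']); print(r['confidence'],r['box'],xs.mean(),ys.mean())
for im in (b,a):
    print('rows'); 
    for y in range(160,246,4): print(y,im[y,236:290:2])
s=save('scene','pics/s8.png')['color'].max(2); print(s[160:186,216:234])
E
```

```text
[ 0.49079061 -0.16069357  0.14590377] [ 3.14133692e+00 -2.48424543e-05  1.13980985e+00] [-0.09266471  0.13815955 -0.72599546]
0.92 [237.0, 161.9, 49.1, 79.8] 258.35445329471395 199.04091238233164
rows
160 [132 133 131 134 133 131 127 129 133 134 138 134 130 130 135 131 131 131 132 134 137 133 133 132 134 134 135]
164 [132 133 132 134 133 134 132 129 128 130 136 138 137 134 132 134 133 132 131 131 135 136 135 134 130 130 133]
168 [133 131 132 134 132 133 119  88  52  46  47  47  47  50  47  46  40  44  76 103 131 134 136 136 132 133 129]
172 [133 131 130 132 135 109  33  22  26  25  27  25  20  23  32  23  26  24  26  22  72 127 134 137 137 136 132]
176 [132 131 132 132 127  65  28  26  29  28  30  28  24  29  29  23  27  28  30  24  30  98 132 133 134 137 135]
180 [132 135 132 130 126  59  23  24  30  21  27  28  31  30  28  29  27  30  27  27  29 103 134 131 135 135 135]
184 [133 133 135 133 124  57  25  31  27  31  23  26  28  23  26  30  27  22  21  24  32 100 135 132 130 133 134]
188 [135 132 131 134 127  61  25  26  23  28  26  31  29  31  28  32  27  31  29  22  30 100 132 131 
[... 5372 characters left out ...]
 25  52  75  70  56  53]
 [ 86  86  86  89  90  89  84  70  30  20  23  28  44  71  82  81  78  69]
 [ 86  86  86  86  88  92  91  80  56  47  54  59  71  82  84  87  86  82]
 [ 89  85  86  85  86  90  92  90  85  84  85  87  84  82  86  88  87  86]
 [ 84  87  87  85  86  87  90  91  89  89  87  80  80  87  86  88  86  87]
 [ 94  85  86  83  85  84  82  86  88  86  84  83  85  86  85  87  87  89]
 [ 92  86  84  85  86  83  81  86  92  90  82  84  86  84  84  86  86  87]
 [ 86  84  85  86  85  85  81  87  90  90  85  86  85  86  87  86  86  86]
 [ 85  85  86  84  83  82  86  88  85  85  86  85  85  86  88  84  85  86]
 [ 86  87  84  87  85  86  82  85  85  85  86  84  84  83  86  85  86  85]]
```

```bash
python3 - <<'E'
from h import *
d=read_camera('wrist'); H=d['hand_eye']
def tr(px,z):
    r=H[:3,:3]@np.linalg.inv(d['camera_matrix'])@np.array([px[0],px[1],1.]); return (H[:3,3]+r*(z-H[2,3])/r[2])*1000
print('w6',tr((261.3,234.5),.1454-.1225),'w8',tr((256,222.3),.1459-.1135))
E
```

```text
w6 [-0.35510279 -1.710536   22.9       ] w8 [ 2.88067496 -4.56477668 32.4       ]
```

Request:
{"method": "play_rows", "body": {
  "commands": [
    {"delta_pos": [2, -2.2, 10], "twist": 0},
    {"delta_pos": [0, 0, 12], "twist": 0},
    {"delta_pos": [0, 0, 8], "twist": 0},
    {"delta_pos": [0, 0, 0], "twist": 0}
  ]
}}

```text
time_s: 23.92
position: [0.4892, -0.1578, 0.115]
tcp_rot: [-3.14, 0.0, 1.14]
contact_force: [0.2, 0.0, 0.1]
width: 0.0001
grasp_force: 0.0
```

Request:
{"method": "play_rows", "body": {
  "commands": [
    {"delta_pos": [0, 0, 1.5], "twist": 0},
    {"delta_pos": [0, 0, 1.5], "twist": 0},
    {"delta_pos": [0, 0, 0], "twist": 0}
  ]
}}

```text
time_s: 24.3
position: [0.4898, -0.158, 0.113]
tcp_rot: [3.141, -0.0, 1.14]
contact_force: [-0.6, -0.4, 0.2]
width: 0.0
grasp_force: 0.1
```

Request:
{"method": "play_rows", "body": {
  "commands": [
    {"delta_pos": [0, 0, 1.5], "twist": 0},
    {"delta_pos": [0, 0, 1.5], "twist": 0},
    {"delta_pos": [0, 0, 0], "twist": 0}
  ]
}}

```text
time_s: 24.68
position: [0.4896, -0.1579, 0.1097]
tcp_rot: [-3.141, 0.0, 1.14]
contact_force: [0.2, 0.6, 0.3]
width: 0.0003
grasp_force: 0.2
```

Request:
{"method": "play_rows", "body": {
  "commands": [
    {"delta_pos": [0, 0, 1.5], "twist": 0},
    {"delta_pos": [0, 0, 1.5], "twist": 0},
    {"delta_pos": [0, 0, 0], "twist": 0}
  ]
}}

```text
time_s: 25.05
position: [0.4896, -0.158, 0.1067]
tcp_rot: [-3.141, 0.0, 1.14]
contact_force: [0.7, 0.5, 0.7]
width: 0.0
grasp_force: 0.2
```

```bash
python3 - <<'E'
from h import *
np.set_printoptions(linewidth=220)
print(observe()['contact_force'])
s=save('scene','pics/s9.png')['color'].max(2); print(s[162:186,214:234])
a=save('wrist','pics/w9.png')['color'].max(2)
for y in range(150,250,5): print(y,a[y,226:294:2])
E
```

```text
[0.70315958 0.45137485 0.66431667]
[[121 120 122 119 106  58  27  31  59  69  48  68  66  31  66 118 125 124 125 125]
 [124 123 120 121 106  64  25  31  59  71  49  65  67  31  64 116 123 124 125 125]
 [124 117 112 118 110  80  31  30  57  72  50  59  67  34  57 104 122 125 124 124]
 [115 100 111 120 114  98  41  30  55  71  49  59  69  40  60 102 123 124 123 125]
 [117 125 122 126 133 108  58  30  49  70  52  58  70  60  82 115 121 124 123 123]
 [167 144 118 114 130 113  60  29  49  70  52  55  84  95 115 121 120 122 124 124]
 [176 172 160 147 137 116  51  27  52  77  64  62  89 107 119 119 121 122 125 123]
 [177 177 176 174 163 137  83  35  57  85  92  81  93 107 119 120 121 122 122 123]
 [178 179 179 179 178 170 139  63  71 100 106 104  98  99 118 120 123 123 125 124]
 [178 179 179 179 178 176 153  82  57  83  95  93  79  78 109 122 120 124 126 124]
 [179 179 178 177 174 163 143  79  30  43  61  59  39  41  79 107 109 115 120 122]
 [178 178 173 163 147 106  96  72  27  15  19  20  16  19  37  57  70  85 100 113]
 [165 162 149 105  96  88  85  78  45  16  10  11  10  16  32  54  59
[... 3067 characters left out ...]
135 135 136 135 132 140 133  63  22  29  27  26  33  30  27  34  39  28  25  29  25  32  31  27  24  97 144 143 141 141 138 136 140]
230 [135 136 135 134 137 136 136 141  83  22  37  75 111 123 129 137 139 139 135 133 124 114  74  35  25  26 101 143 141 142 140 139 134 136]
235 [137 138 137 136 135 136 137 137  86  90 112 116 116 111 108 103  85  85  86  96 115 118 119 112  93  53  95 141 140 142 138 127 129 132]
240 [136 136 136 137 137 136 136 137 128 129 102 101 101 100 100  88  36  27  22  69 102 103  97 102 101  92  92 141 137 136 134 135 135 131]
245 [134 133 135 135 120 117 120 114 112 107 100 100  98 100 103  89  24  24  29  67 102 100 100 101 102 103  86 111 116 120 114 128 137 136]
```

Request:
{"method": "play_rows", "body": {
  "commands": [
    {"delta_pos": [0, 0, 1.5], "twist": 0},
    {"delta_pos": [0, 0, 1.5], "twist": 0},
    {"delta_pos": [0, 0, 1], "twist": 0},
    {"delta_pos": [0, 0, 0], "twist": 0}
  ]
}}

```text
time_s: 25.65
position: [0.4896, -0.158, 0.1027]
tcp_rot: [-3.141, 0.0, 1.14]
contact_force: [0.2, -0.5, -0.1]
width: 0.0002
grasp_force: 0.4
```

Request:
{"method": "play_rows", "body": {
  "commands": [
    {"delta_pos": [0, 0, 1.5], "twist": 0},
    {"delta_pos": [0, 0, 1.5], "twist": 0},
    {"delta_pos": [0, 0, 0], "twist": 0}
  ]
}}

```text
time_s: 26.02
position: [0.4899, -0.1581, 0.0999]
tcp_rot: [3.141, 0.0, 1.14]
contact_force: [0.5, -0.9, 4.5]
width: 0.0001
grasp_force: 2.0
```

Request:
{"method": "play_rows", "body": {
  "commands": [
    {"delta_pos": [0, 0, 1.5], "twist": 0},
    {"delta_pos": [0, 0, 1.5], "twist": 0},
    {"delta_pos": [0, 0, 1.5], "twist": 0},
    {"delta_pos": [0, 0, 0], "twist": 0}
  ]
}}

```text
time_s: 26.52
position: [0.4901, -0.1582, 0.0955]
tcp_rot: [3.141, 0.0, 1.14]
contact_force: [1.5, -2.8, 7.1]
width: 0.0001
grasp_force: 3.6
```

Request:
{"method": "play_rows", "body": {
  "commands": [
    {"delta_pos": [0, 0, 1], "twist": 0},
    {"delta_pos": [0, 0, 1.5], "twist": 0},
    {"delta_pos": [0, 0, 0], "twist": 0},
    {"delta_pos": [0, 0, 0], "twist": 0}
  ]
}}

```text
time_s: 27.02
position: [0.4911, -0.1591, 0.094]
tcp_rot: [3.138, 0.001, 1.14]
contact_force: [-0.8, -6.6, 22.3]
width: 0.0
grasp_force: 11.3
```

Fully in at z = 0.094, exactly home. Retract, check.

Request:
{"method": "play_rows", "body": {
  "commands": [
    {"delta_pos": [0, 0, -3], "twist": 0},
    {"delta_pos": [0, 0, -10], "twist": 0},
    {"delta_pos": [0, 0, -30], "twist": 0},
    {"delta_pos": [-20, 0, -30], "twist": 0},
    {"delta_pos": [0, 0, 0], "twist": 0}
  ]
}}

```text
time_s: 27.65
position: [0.4817, -0.177, 0.1677]
tcp_rot: [3.139, 0.0, 1.139]
contact_force: [0.3, 0.5, -0.8]
width: 0.0001
grasp_force: 0.0
```

```bash
python3 - <<'E'
from h import *
np.set_printoptions(linewidth=220)
o=observe();print(o['position'],o['contact_force'])
s=save('scene','pics/s10.png')['color'].max(2); print(s[164:186,214:234])
d=save('wrist','pics/w10.png'); E=wE(d,o)
for r in regions_of('wrist','pin')[:2]:
    ys,xs=np.nonzero(r['region']); print(r['confidence'],r['box'],xs.mean(),ys.mean())
a=d['color'].max(2); x,y,w,h=map(int,r['box']) if 0 else map(int,regions_of('wrist','pin')[0]['box'])
for yy in range(y-4,y+h+4,5): print(yy,a[yy,x-4:x+w+4:3])
E
```

```text
[ 0.48166387 -0.17704672  0.16771912] [ 0.27480788  0.49859529 -0.8320935 ]
[[125 115 109 118 118 121 120 122 122 123 122 121 121 124 125 123 124 125 123 122]
 [114 100 111 119 113 120 122 122 122 123 122 122 123 123 123 123 123 124 125 123]
 [120 127 122 126 134 125 124 120 122 120 120 123 121 120 122 121 123 123 123 125]
 [167 149 119 113 128 130 121 109 109 110 112 118 120 121 123 120 120 122 124 123]
 [176 173 161 147 136 114  62  63  68  76  89 112 119 120 118 118 121 123 122 123]
 [177 177 175 172 155 107  38  58 100 104 106 108 109 118 118 119 122 121 121 121]
 [176 172 164 161 141  75  28  58 106 111 110 105  95 110 115 119 123 125 124 123]
 [163 147 105  98  94  71  32  58 101 111 110 100  80  78  94 114 120 124 122 122]
 [103  95  86  86  84  75  49  65  98 109 107  98  78  62  66  84 104 116 120 121]
 [ 92  85  86  84  84  76  53  54  82  92  95  86  71  54  47  54  67  83  99 111]
 [ 98  87  86  85  85  82  69  34  42  62  59  42  29  41  64  64  59  59  70  82]
 [119 104  89  85  87  83  75  43  20  17  18  13  14  38  75  72  58  62  59  64]
 [173 153  97  85  85  85  7
[... 1651 characters left out ...]
1 140 129 121 131 107 136 132 132]
175 [132 132 127 135 122 127 151 155 154 155 155 151 126 126 135 129 133]
180 [133 134 133 129 121 132 153 151 154 150 151 152 142 105 131 126 129]
185 [131 132 132 133 116  77 146 152 151 150 151 151  81  90 132 131 126]
190 [130 131 133 131 121  24  28  80 111 118  80  30  20  88 132 131 131]
195 [128 132 131 132 127  25  24  32  30  31  27  27  27  83 129 130 133]
200 [131 129 133 131 133  31  27  28  29  26  25  26  25  76 133 130 131]
205 [126 129 128 132 131  39  28  24  23  29  30  27  25  70 130 132 130]
210 [107 123 130 129 130  46  29  30  27  21  29  25  28  61 132 129 132]
215 [105 105 121 130 132 105  24  21  28  26  20  22  43 115 130 131 131]
```

```bash
python3 -c "
from workcell import *
print(hand_in())"
```

```text
the job is handed in; nothing more can be done
None
```

I handed the job in with the pin locked in the turnplate, as far as I can tell: with the button pressed fully in, the fingertips stopped at 94 mm, the height expected with the pin fully home. The last pictures show the collar down, the button sprung out and the arm clear; the hand-in gave no verdict.

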